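# Slide the socket board home into its notch

## Task

On the rack, push the board that carries the six sockets along its rails with a fingertip until you feel it drop into the locating notch in the middle and it lies fully home, flat and flush with the rails. Push gently, do not lift it off the rails, and leave the empty board and everything else on the bench where they are. Take the hand clear when done.

Things in the scene. Friction and masses are not known exactly. Their poses are not given: they have to be found in the camera images.
- rack: fixed rack: plate with two metal rails along its y axis, 460 mm long, open at both ends. Origin: centre of the rails at bench height; z up. Rail tops at z = 30 mm, 16 mm wide, inner edges at x = -30.5 and +30.5 mm; the gap between them has its floor at z = 8 mm. Guide walls outside the rails: 93 mm apart, tops at z = 42 mm. A ledge on the +x side (to x = 125 mm) holds loose sockets
- notch (a point): centre of the locating notch, on its floor (rack frame x = y = 0, z = 20 mm; axes as the rack). From y = -52.5 to +52.5 mm both rails are cut 10 mm lower, with upright shoulders at both ends: the whole board drops in with 2.5 mm play each way, and the far shoulder stops it
- socket_board: loose board with six sockets: grey deck 90 (x) x 100 (y) x 10 (z) mm, six steel sockets fixed on it (tops 34 mm above its underside), an upright lip at each end. Origin: centre of its underside; axes as the rack. 0.3 to 0.6 kg. Starts on the rail tops on the +y or -y side of the notch, its centre 115 to 165 mm from it. Seated: underside at z = 20 mm, deck flush with the rail tops
- lip_left (a point): middle of the outer face of the socket board's +y lip (50 mm from its centre, 25 mm above its underside). Both lips: 8 mm thick, 56 mm wide, tops 40 mm above the underside. Pushing on a lip takes about 1 to 5 N
- lip_right (a point): the same on the -y lip. As the board is pushed past half way over the notch, its leading end tips down into it and its trailing end stands up to 10 mm higher for a while; it drops flat only when the trailing end clears the near shoulder
- empty_board: the other board on the rails, the same shape and size as the socket board but bare, parked on the rail tops on the other side of the notch; to be left alone. Origin at the centre of its underside
- deep_socket: loose steel socket, 26 mm across and 45 mm tall, standing on the ledge on the rack's +x side; origin under its centre
- short_socket: loose steel socket, 30 mm across and 30 mm tall, standing on the same ledge; origin under its centre
- screwdriver: loose screwdriver, 200 mm long, lying on the bench on the robot's side of the rack; origin near its middle
- wrench: loose spanner, 180 mm long, lying on the bench to the left; origin near its middle
- spray_can: loose spray can, 60 mm across and 170 mm tall, standing on the bench to the right; origin under its centre
- tape_measure: loose tape measure, a rounded block 65 x 38 x 65 mm, standing on the bench to the left; origin under its centre

How it is judged (in metres and radians):
At the end, for the whole second after the job is handed in: the socket board lies in the notch: underside 16.5 to 23.5 mm above the bench (rack's frame), centre within 6 mm of the notch centre along and across the rails, level within 0.03 rad, in line within 0.06 rad, at rest (z of socket_board in the frame of rack between 0.0165 and 0.0235 m and y of socket_board in the frame of rack between -0.006 and 0.006 m and x of socket_board in the frame of rack between -0.006 and 0.006 m and angle between socket_board's own z axis and vertical below 0.03 rad and angle between the y axis of socket_board and the y axis of rack, either way round below 0.06 rad and linear speed of socket_board below 0.01 m/s); the robot touches nothing.
It fails at once if the socket board is lifted off the rails (its centre more than 10 mm above rail-top height) or tipped up (more than 0.35 rad) (z of socket_board in the frame of rack above 0.04 m or angle between socket_board's own z axis and vertical above 0.35 rad).
It fails at once if the socket board is pushed harder than 35 N (contact force between the fingers and socket_board above 35 N).
It fails at once if the empty board is moved by more than 10 mm (distance of empty_board from where it was at the start of the episode above 0.01 m).
It fails at once if another loose thing is moved by more than 20 mm (distance of any of deep_socket, short_socket, screwdriver, wrench, spray_can, tape_measure from where it was at the start of the episode above 0.02 m).
It also fails if it takes over 42 s, if anything falls off the work surface, if the arm or the gripper's body presses on something with over 40 N, if the wrist force passes 120 N, or if a joint passes its speed limit or range.

## Robot

A 6-joint arm with a two-finger parallel gripper is mounted at the origin on the work surface. World frame = base frame: x ahead of the robot, y to its left, z up, the work surface at z = 0. Lengths are in m, angles in degrees, forces in N, time in s.
With the tool pointing down it reaches from about 0.4 to 0.825 m from the base axis. Payload 7 kg.
Tool frame: the origin (TCP) lies on the centre line of the jaws, within the pads' length; the fingertips stand 11 mm ahead of it and the grasp point (between the pads) lies 8 mm behind it; z points along the fingers, y is the line along which they close (so a half turn about z gives the same grasp; the last joint's range is limited). The gripper opens to 88 mm and grips with 3 to 60 N. Pads are 19 mm wide; open, the fingers measure 130 mm over their backs; the gripper's body (78 mm by 193 mm) begins 47 mm behind the grasp point.
Start: joints at [-59.582, 20.546, 0.682, 0, -70.136, -16.507], TCP at [0.162, -0.655, 0.238] pointing down, gripper open.
Joint ranges: [-176.03, 176.03], [-82.01, 121.73], [-58.28, 71.71], [-173.87, 95.51], [-174.79, -0.11], [-173.66, 173.66]. Speed limits (degrees/s): [136.94, 136.94, 172.46, 180, 180, 180].

## Interface

Orientations are given as [roll, pitch, yaw] about the fixed x, y, z axes, in that order (R = Rz(yaw) Ry(pitch) Rx(roll)).
In Python, from plant import r, capture, camera_model, job gives the robot as it stands.
- The arm moves only by the tool drive_tool, never from a script. Its argument "increments" is a list that holds one entry, the list of rows, each a list of 5 numbers: the gripper's target within -1 to 1 (fully open at 1, half-way at 0, shut at -1), then the shift along the tool's x, y, z scaled (see below), then the turn about the tool's z scaled (see below). In form: [[[gripper, tx, ty, tz, roll], ...]]. A call has 1 to 5 rows; each row is the pose to reach, as a shift and turn from the pose commanded when the call began, along the tool's axes at that moment, turning the shorter way round; what a row does not reach only later rows make up. The controller multiplies each number of a shift by 120 mm and each number of a turn by 360 degrees. A row lasts 1/8 s, in which the tool goes at most 62.5 mm and 10.7 degrees, less where a joint would pass 70% of its speed; a pose out of reach is approached as far as the arm can. A call with a number of a shift or a turn outside -1 to 1 is refused whole. A call with a gripper value outside its range is refused whole. The fingers move at their own pace and stop on an object; "squeeze" is the grip in N (left out, the last holds). Time passes only in rows, so rows that repeat a pose let the fingers close. It gives the time, the measured TCP pose, the force, the opening and the grip force at its end, in the units of the state.
- r.get_state(): the state, without advancing time (a new reading comes with each control period).
- capture(name): name is "side" or "top"; returns the picture (384x512x3 uint8, red, green, blue); there is no depth.
- camera_model(name): a dict with "camera_matrix" (3x3 intrinsics, pixels), "k1" (the pictures are not rectified: a ray, as slopes to the right and down, at radius r is drawn at 1 + k1 r^2 times it, then the intrinsics apply), "rvec" (rotation vector, rad) and "tvec" (3), from world to camera coordinates, as OpenCV has them. Camera axes: x right, y down, z forward; pixel columns grow to the right and rows downward; lengths in m; the calibration is good to about 2 mm. A picture is of the moment at which its call begins. camera_model takes no time and is no camera call.
- job.close_job(): hands the job in; it is judged then, once.
The state is a dict: "time_s": time; "joints": joint angles; "qd": joint speeds; "joint_torque": joint torques, N m; "tcp_pos": TCP position; "eef_rot": TCP orientation; "contact_force": force on the tool from outside, world axes, zero at the start; "moment": the same for the moment, N m; "gripper_width": finger opening in m; "gripper_force": force on a finger pad.
Only numpy, scipy, OpenCV 4.12 (cv2) and the standard library are available. Lean on these libraries where they do the work, as an engineer would, in place of code of your own. Each camera call takes 0.05 s, during which the arm holds its last target. There are 200 camera calls.

## Working session

There is one attempt and no reset: what is moved stays moved. The work goes in short steps, Python scripts to look and compute and a tool call to move; the robot and the scene stay as the last step left them, time stands still between calls to the robot, and variables do not carry over. Pictures are saved under pics/ and viewed, at most 10 in all, crops included, and the job is handed in when it is done.

Besides the shell and the picture viewer there is one more tool, called after ">>>" as name(argument=value, ...) on one line, values as JSON. drive_tool: Moves the arm, as the interface text tells. Its arguments: {"type":"object","properties":{"increments":{"type":"array"},"squeeze":{"type":"number"}},"required":["increments"]}

```bash
mkdir -p pics; python3 - <<'E'
from plant import r,capture,camera_model
import cv2
for n in("side","top"):
    cv2.imwrite(f"pics/{n}0.png",capture(n)[:,:,::-1]); m=camera_model(n); print(n,m)
s=r.get_state();print(s)
E
```

```text
side {'camera_matrix': array([[362.95701509,   0.        , 257.75185335],
       [  0.        , 362.95701509, 190.17545151],
       [  0.        ,   0.        ,   1.        ]]), 'k1': -0.11668127117495752, 'rvec': array([ 0.2499214 , -2.74320314,  1.33095605]), 'tvec': array([0.4776983 , 0.12317786, 0.95814247])}
top {'camera_matrix': array([[375.86429795,   0.        , 255.82252101],
       [  0.        , 375.86429795, 192.12917994],
       [  0.        ,   0.        ,   1.        ]]), 'k1': -0.11247899146502066, 'rvec': array([ 2.03876699, -2.16139034,  0.26063286]), 'tvec': array([-0.00289442,  0.50177837,  1.28308081])}
{'time_s': 0.1, 'joints': array([-5.95800615e+01,  2.05856447e+01,  6.36881752e-01, -1.83507621e-02,
       -7.01360251e+01, -1.65066445e+01]), 'qd': array([-0.02884942, -0.06700388,  0.09278579,  0.11639528, -0.01843128,
       -0.02374976]), 'joint_torque': array([-8.45794330e-04, -5.84164345e+01,  2.93750310e+01,  7.01543301e+00,
        1.01907947e-02, -8.08079176e-05]), 'tcp_pos': array([ 0.16216835, -0.65477206,  0.23671721]), 'eef_rot': array([ 1.79913804e+02, -7.55202573e-03, -1.66092948e+02]), 'contact_force': array([0.49747096, 0.79187763, 0.07681477]), 'moment': array([-0.03685923, -0.0932754 , -0.01097149]), 'gripper_force': 0.0, 'gripper_width': 0.08771489455960782}
```

View pics/side0.png

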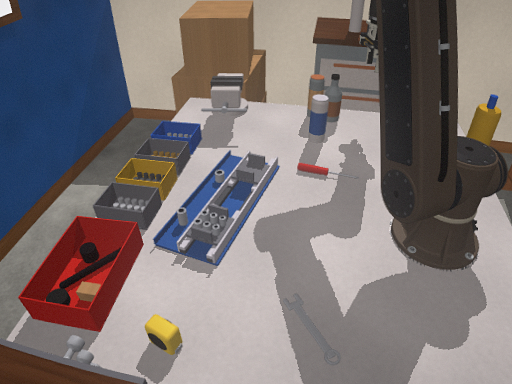

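View pics/top0.png

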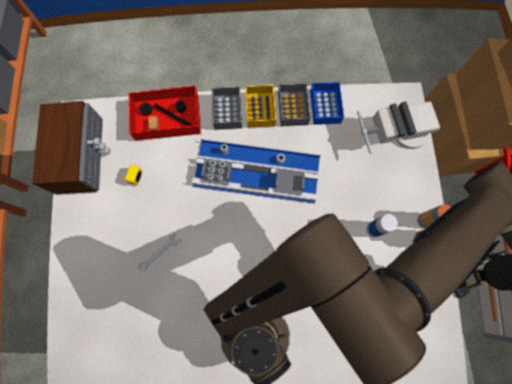

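The side view shows the socket board at about (210,222) and the empty board near (250,170). The top view shows the socket board at (215,172), on the +y side, and the empty board at (290,180). I'll enlarge both to pick points.

```bash
python3 - <<'E'
import cv2
a=cv2.imread("pics/side0.png")[140:270,145:290]; b=cv2.imread("pics/top0.png")[130:210,180:330]
cv2.imwrite("pics/s1.png",cv2.resize(a,None,fx=4.5,fy=4.5,interpolation=cv2.INTER_CUBIC))
cv2.imwrite("pics/t1.png",cv2.resize(b,None,fx=5,fy=5,interpolation=cv2.INTER_CUBIC))
E
```

```text
(no output)
```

View pics/s1.png

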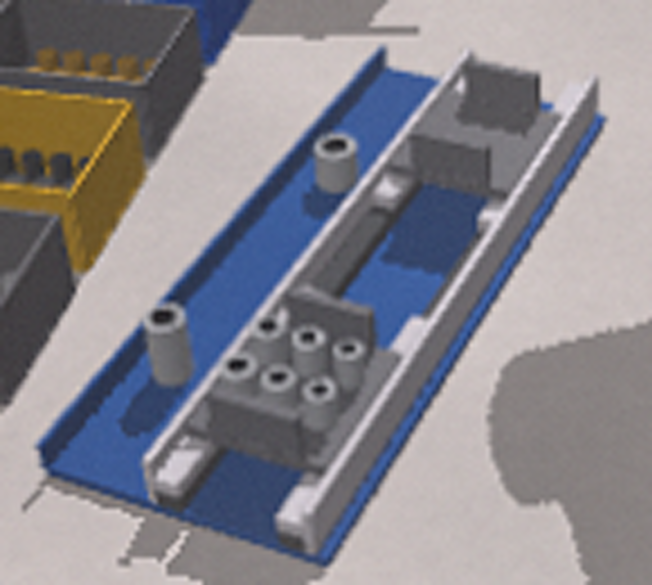

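View pics/t1.png

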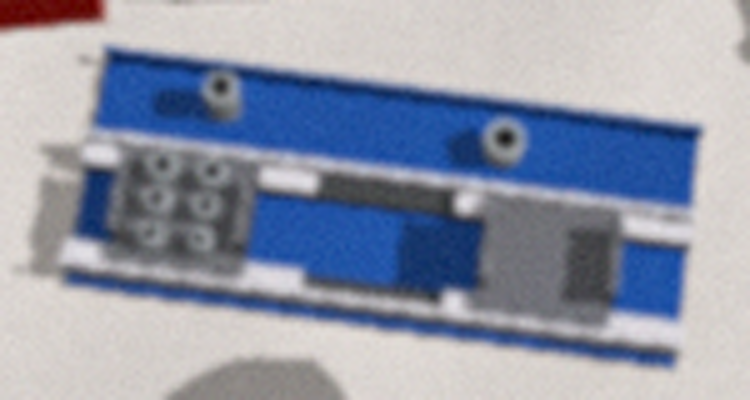

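The side crop shows the socket board's +y lip top edge at (210,395)-(303,425) and its -y lip at (288,290)-(375,312). The guide walls' +y ends are at (147,460) and (305,513). The top crop shows the notch edges at (318,180), (305,280), (457,200) and (443,300), and the socket deck corners at (122,150), (243,272) and (105,262). Next I'll fit the rack pose, board position and lip height using both views.

```bash
cat > fit.py <<'E'
import numpy as np,cv2
from scipy.optimize import least_squares
from plant import camera_model
M={n:camera_model(n) for n in("side","top")}
def proj(n,P):
    m=M[n]; return cv2.projectPoints(np.array(P,float),m["rvec"],m["tvec"],m["camera_matrix"],np.array([m["k1"],0,0,0,0]))[0][:,0]
def world(p,P):
    c,s=np.cos(p[2]),np.sin(p[2]); P=np.array(P,float)
    return P@np.array([[c,s,0],[-s,c,0],[0,0,1]])+[p[0],p[1],0]
E
python3 - <<'E'
from fit import *
# (body, x,y,z mm, crop u,v); body 0 rack,1 socket,2 empty
S=[(0,48,230,42,147,460),(0,-48,230,42,305,513),(0,48,-230,42,468,52),(0,-48,-230,42,597,80),
(1,28,50,40,210,395),(1,-28,50,40,303,425),(1,28,-46,40,288,290),(1,-28,-46,40,375,312),(2,28,50,40,413,137),(2,-28,50,40,490,150)]
T=[(0,38.5,52.5,30,318,180),(0,-38.5,52.5,30,305,280),(0,38.5,-52.5,30,457,200),(0,-38.5,-52.5,30,443,300),
(1,45,50,10,122,150),(1,-45,50,10,105,262),(1,-45,-50,10,243,272),(2,45,50,10,483,195),(2,45,-50,10,620,208),(2,-45,-50,10,607,322),(2,-45,50,10,470,308)]
def res(p):
    o=[]
    for n,L,k,off in(("side",S,4.5,(145,140)),("top",T,5,(180,130))):
        A=np.array(L,float); P=A[:,1:4]/1000; b=A[:,0]
        P[b==1]+=[0,p[3],p[5]]; P[b==2]+=[0,p[4],p[5]]
        o.append(proj(n,world(p,P))-((A[:,4:]+.5)/k-.5+off))
    return np.vstack(o)
f=least_squares(lambda p:res(p).ravel(),[.55,.1,0.1,.14,-.14,.03],loss='soft_l1')
p=f.x;print("rack x,y",p[:2].round(4),"yaw",np.degrees(p[2]).round(2),"yb,ye,zb",p[3:].round(4));print(res(p).round(1).tolist())
np.save("p.npy",p)
for d in (.05,.09,-0.0): print(world(p,[[0,p[3]+d,.055]]).round(4))
print(world(p,[[0,.05,.045]]))
E
```

```text
rack x,y [ 0.5614 -0.0345] yaw -10.89 yb,ye,zb [ 0.1449 -0.1228  0.029 ]
[[0.5, 0.8], [0.2, -0.1], [0.5, -1.4], [-1.2, -2.0], [-0.7, 0.2], [-1.1, -0.5], [-0.1, 0.0], [-0.3, 0.2], [-1.3, -0.7], [-1.1, 0.3], [-0.4, 0.7], [-0.7, 0.6], [-0.2, 0.3], [0.1, 0.3], [1.1, -0.4], [0.4, 0.3], [-0.2, 1.8], [0.4, -0.4], [-0.1, 0.5], [0.0, 1.3], [0.1, 0.5]]
[[0.5982 0.1569 0.055 ]]
[[0.6058 0.1962 0.055 ]]
[[0.5888 0.1078 0.055 ]]
[[0.57085176 0.0146396  0.045     ]]
```

>>> drive_tool(increments=[[[-1, -0.3, 0.3, -0.2, -0.029], [-1, -0.6, 0.6, -0.4, -0.058], [-1, -0.8, 0.8, -0.5, -0.088], [-1, -1, 1, -0.5, -0.117], [-1, -1, 1, -0.5, -0.146]]], squeeze=40)

```text
time_s: 0.72
tcp_pos: [0.2509, -0.5081, 0.2981]
eef_rot: [-179.9, 0.0, -113.0]
contact_force: [-0.4, -0.6, -0.1]
gripper_width: 0.0432
gripper_force: 0.0
```

```bash
cat > d.py <<'E'
import sys,numpy as np
from plant import r
from fit import world
from scipy.spatial.transform import Rotation as Ro
# args: rack-frame target of TCP x y z (m)
s=r.get_state(); p=np.load("p.npy"); t=world(p,[[float(a) for a in sys.argv[1:4]]])[0]
R=Ro.from_euler("xyz",s["eef_rot"],degrees=True).as_matrix()
yaw=s["eef_rot"][2]; want=np.degrees(p[2])-90
dy=(want-yaw+180)%360-180
print("t",s["time_s"],"tcp",s["tcp_pos"].round(4),"rot",s["eef_rot"].round(1),"F",s["contact_force"].round(1))
print("target",t.round(4),"scaled shift",(R.T@(t-s["tcp_pos"])/.12).round(3),"roll",round(-dy/360,4),"w",s["gripper_width"], "j",s["joints"].round(0))
q=s["tcp_pos"]-[p[0],p[1],0]; c,n=np.cos(p[2]),np.sin(p[2]); print("rack-frame tcp",[round(c*q[0]+n*q[1],4),round(-n*q[0]+c*q[1],4),round(q[2],4)])
E
python3 d.py 0 0.235 0.25
```

```text
t 0.725 tcp [ 0.2509 -0.5081  0.2981] rot [-179.9    0.  -113. ] F [-0.4 -0.6 -0.1]
target [0.6058 0.1963 0.25  ] scaled shift [-6.559 -0.423  0.402] roll -0.0338 w 0.04323961104240303 j [-44.   8.  -8.  -0. -74.  21.]
rack-frame tcp [np.float64(-0.2154), np.float64(-0.5238), np.float64(0.2981)]
```

>>> drive_tool(increments=[[[-1, -0.4, 0, 0, -0.025], [-1, -0.8, -0.3, 0, -0.034], [-1, -1, -0.8, 0, -0.034], [-1, -1, -1, 0, -0.034]]])

```text
time_s: 1.23
tcp_pos: [0.4106, -0.4467, 0.2971]
eef_rot: [180.0, 0.0, -101.1]
contact_force: [-1.6, 0.3, -0.5]
gripper_width: 0.0037
gripper_force: 0.0
```

>>> drive_tool(increments=[[[-1, -0.4, -0.2, 0, 0], [-1, -0.8, -0.4, 0, 0], [-1, -1, -0.5, 0, 0]]])

```text
time_s: 1.6
tcp_pos: [0.4913, -0.3398, 0.297]
eef_rot: [180.0, 0.0, -101.2]
contact_force: [-0.7, -0.7, 0.3]
gripper_width: 0.0003
gripper_force: 0.0
```

>>> drive_tool(increments=[[[-1, -0.4, 0, 0, 0], [-1, -0.8, 0, 0, 0], [-1, -1, 0, 0, 0]]])

```text
time_s: 1.98
tcp_pos: [0.5138, -0.222, 0.2973]
eef_rot: [180.0, 0.0, -101.2]
contact_force: [-0.4, -0.3, -0.2]
gripper_width: 0.0003
gripper_force: 0.0
```

>>> drive_tool(increments=[[[-1, -0.4, 0, 0, 0], [-1, -0.8, 0, 0, 0], [-1, -1, 0, 0, 0]]])

```text
time_s: 2.35
tcp_pos: [0.5372, -0.1043, 0.2973]
eef_rot: [180.0, 0.0, -101.2]
contact_force: [0.5, -1.1, 0.0]
gripper_width: 0.0007
gripper_force: 0.0
```

>>> drive_tool(increments=[[[-1, -0.4, 0, 0, 0], [-1, -0.8, 0, 0, 0], [-1, -1, 0, 0, 0], [-1, -1, 0, 0, 0]]])

```text
time_s: 2.85
tcp_pos: [0.5606, 0.0127, 0.2969]
eef_rot: [179.9, -0.0, -101.2]
contact_force: [-0.4, -0.2, 0.9]
gripper_width: 0.0003
gripper_force: 0.0
```

```bash
python3 d.py 0 0.235 0.15
```

```text
t 2.85 tcp [0.5606 0.0127 0.2969] rot [ 179.9   -0.  -101.2] F [-0.4 -0.2  0.9]
target [0.6058 0.1963 0.15  ] scaled shift [-1.574 -0.075  1.224] roll -0.0007 w 0.0003181128520945803 j [ 21.   8.  -8.  -0. -74. -32.]
rack-frame tcp [np.float64(-0.0097), np.float64(0.0462), np.float64(0.2969)]
```

>>> drive_tool(increments=[[[-1, -0.4, 0, 0, 0], [-1, -0.8, -0.04, 0, 0], [-1, -1, -0.08, 0, 0]]])

```text
time_s: 3.22
tcp_pos: [0.5938, 0.1281, 0.2972]
eef_rot: [180.0, -0.0, -101.3]
contact_force: [1.1, -1.4, -0.6]
gripper_width: 0.0006
gripper_force: 0.0
```

>>> drive_tool(increments=[[[-1, -0.35, 0, 0, 0], [-1, -0.6, 0, 0.3, 0], [-1, -0.6, 0, 0.7, 0], [-1, -0.6, 0, 1, 0], [-1, -0.6, 0, 1, 0]]])

```text
time_s: 3.85
tcp_pos: [0.6061, 0.1959, 0.1745]
eef_rot: [179.7, -0.3, -101.3]
contact_force: [0.3, 0.1, 0.4]
gripper_width: 0.0004
gripper_force: 0.0
```

```bash
python3 d.py 0 0.235 0.056; python3 - <<'E'
from plant import capture
import cv2
a=capture("side")[120:270,130:330,::-1]; b=capture("top")[110:230,170:330,::-1]
import numpy as np
a=cv2.resize(a,(533,400));b=cv2.resize(b,(533,400)); 
cv2.imwrite("pics/s2.png",cv2.resize(np.hstack([a,b]),(800,300)))
E
```

```text
t 3.85 tcp [0.6061 0.1959 0.1745] rot [ 179.7   -0.3 -101.3] F [0.3 0.1 0.4]
target [0.6058 0.1963 0.056 ] scaled shift [-0.007 -0.002  0.988] roll -0.0012 w 0.0004012255682380109 j [ 35.  20.  -9.  -0. -62. -47.]
rack-frame tcp [np.float64(0.0003), np.float64(0.2346), np.float64(0.1745)]
```

View pics/s2.png

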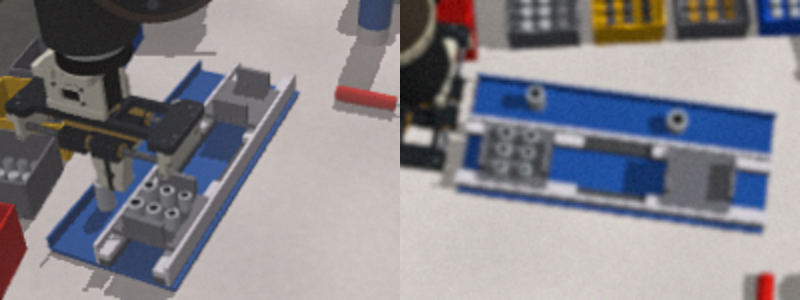

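The side view shows the closed fingers at about (112,180), beyond the socket board's +y end. Both boards and the loose sockets are undisturbed. I'll lower the tool behind the lip.

>>> drive_tool(increments=[[[-1, 0, 0, 0.3, 0], [-1, 0, 0, 0.6, 0], [-1, 0, 0, 0.85, 0], [-1, 0, 0, 0.99, 0], [-1, 0, 0, 0.99, 0]]])

```text
time_s: 4.58
tcp_pos: [0.608, 0.1976, 0.0591]
eef_rot: [-180.0, -0.0, -101.3]
contact_force: [-0.2, 0.8, 0.6]
gripper_width: 0.0008
gripper_force: 0.0
```

```bash
python3 d.py 0 0.21 0.056; python3 - <<'E'
from plant import capture,r
from fit import proj
import cv2,numpy as np
p=r.get_state()["tcp_pos"]+[0,0,-.011]
print(proj("side",[p]),proj("top",[p]))
a=capture("side")[150:270,130:290,::-1]
u=proj("side",[p])[0]-[130,150]
a=cv2.resize(a,(640,480));cv2.circle(a,tuple((u*4).astype(int).tolist()),4,(0,0,255),1)
cv2.imwrite("pics/s3.png",a)
E
```

```text
t 4.575 tcp [0.608  0.1976 0.0591] rot [-180.    -0.  -101.3] F [-0.2  0.8  0.6]
target [0.6011 0.1718 0.056 ] scaled shift [0.222 0.014 0.026] roll -0.0011 w 0.0008002112893608231 j [ 35.  26. -16.   0. -48. -47.]
rack-frame tcp [np.float64(0.0019), np.float64(0.2366), np.float64(0.0591)]
[[192.55976324 247.96670029]] [[191.63034519 168.031692  ]]
```

View pics/s3.png

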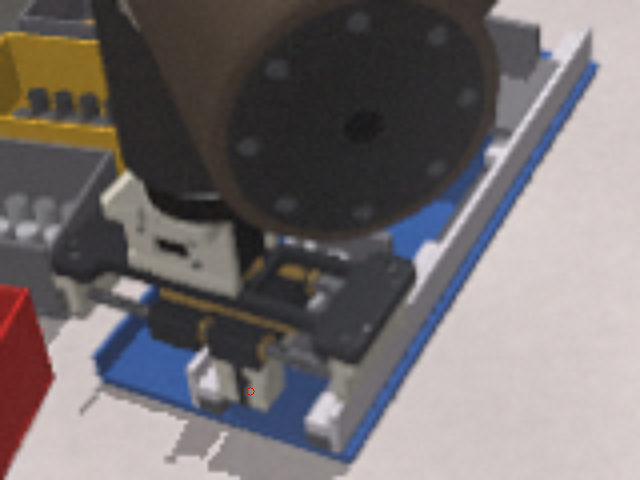

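The red marker sits on the two closed fingertips at (250,390), between the rails, just behind the board. I'll start pushing along tool +x.

>>> drive_tool(increments=[[[-1, 0.07, 0.015, 0.02, 0], [-1, 0.14, 0.015, 0.02, 0], [-1, 0.19, 0.015, 0.02, 0], [-1, 0.21, 0.015, 0.02, 0], [-1, 0.23, 0.015, 0.02, 0]]])

```text
time_s: 5.25
tcp_pos: [0.6005, 0.1708, 0.0565]
eef_rot: [-180.0, 0.0, -101.3]
contact_force: [-0.1, 0.0, -1.0]
gripper_width: 0.0006
gripper_force: 0.0
```

>>> drive_tool(increments=[[[-1, 0.02, 0, 0, 0], [-1, 0.04, 0, 0, 0], [-1, 0.06, 0, 0, 0], [-1, 0.08, 0, 0, 0], [-1, 0.1, 0, 0, 0]]])

```text
time_s: 5.88
tcp_pos: [0.5981, 0.1591, 0.0563]
eef_rot: [-180.0, 0.0, -101.3]
contact_force: [0.6, 2.8, -0.8]
gripper_width: 0.0007
gripper_force: 0.9
```

>>> drive_tool(increments=[[[-1, 0.02, 0, 0, 0], [-1, 0.04, 0, 0, 0], [-1, 0.06, 0, 0, 0], [-1, 0.08, 0, 0, 0], [-1, 0.1, 0, 0, 0]]])

```text
time_s: 6.5
tcp_pos: [0.5957, 0.1472, 0.0564]
eef_rot: [180.0, -0.0, -101.3]
contact_force: [0.6, 1.4, -1.5]
gripper_width: 0.0006
gripper_force: 0.8
```

```bash
python3 d.py 0 0.0595 0.056
```

```text
t 6.5 tcp [0.5957 0.1472 0.0564] rot [ 180.    -0.  -101.3] F [ 0.6  1.4 -1.5]
target [0.5726 0.024  0.056 ] scaled shift [ 1.045 -0.013  0.003] roll -0.0011 w 0.0005908394734607645 j [ 32.  25. -20.  -0. -46. -43.]
rack-frame tcp [np.float64(-0.0007), np.float64(0.1849), np.float64(0.0564)]
```

In contact at about 2 N, so I'll keep pushing.

>>> drive_tool(increments=[[[-1, 0.035, 0, 0, 0], [-1, 0.07, 0, 0, 0], [-1, 0.105, 0, 0, 0], [-1, 0.14, 0, 0, 0], [-1, 0.175, 0, 0, 0]]])

```text
time_s: 7.12
tcp_pos: [0.5916, 0.1265, 0.0564]
eef_rot: [-180.0, 0.0, -101.3]
contact_force: [-0.6, 1.1, -2.2]
gripper_width: 0.0005
gripper_force: 0.8
```

>>> drive_tool(increments=[[[-1, 0.035, 0, 0, 0], [-1, 0.07, 0, 0, 0], [-1, 0.105, 0, 0, 0], [-1, 0.14, 0, 0, 0], [-1, 0.175, 0, 0, 0]]])

```text
time_s: 7.75
tcp_pos: [0.5875, 0.106, 0.0564]
eef_rot: [-180.0, 0.0, -101.3]
contact_force: [1.5, 1.8, -1.3]
gripper_width: 0.0003
gripper_force: 1.0
```

>>> drive_tool(increments=[[[-1, 0.035, 0, 0, 0], [-1, 0.07, 0, 0, 0], [-1, 0.105, 0, 0, 0], [-1, 0.14, 0, 0, 0], [-1, 0.175, 0, 0, 0]]])

```text
time_s: 8.38
tcp_pos: [0.5836, 0.0855, 0.0565]
eef_rot: [-180.0, 0.0, -101.3]
contact_force: [0.3, 3.3, 0.8]
gripper_width: 0.0002
gripper_force: 1.4
```

>>> drive_tool(increments=[[[-1, 0.025, 0, 0, 0], [-1, 0.05, 0, 0, 0], [-1, 0.075, 0, 0, 0], [-1, 0.1, 0, 0, 0], [-1, 0.125, 0, 0, 0]]])

```text
time_s: 9.0
tcp_pos: [0.5808, 0.0709, 0.0566]
eef_rot: [-180.0, 0.0, -101.3]
contact_force: [-0.2, 4.7, 2.3]
gripper_width: 0.0005
gripper_force: 2.1
```

```bash
python3 d.py 0 0.0595 0.056
```

```text
t 9.0 tcp [0.5808 0.0709 0.0566] rot [-180.     0.  -101.3] F [-0.2  4.7  2.3]
target [0.5726 0.024  0.056 ] scaled shift [ 0.397 -0.01   0.005] roll -0.0011 w 0.0004698930068602858 j [ 26.  22. -23.   0. -44. -37.]
rack-frame tcp [np.float64(-0.0009), np.float64(0.1072), np.float64(0.0566)]
```

>>> drive_tool(increments=[[[-1, 0.02, 0, 0, 0], [-1, 0.04, 0, 0, 0], [-1, 0.06, 0, 0, 0], [-1, 0.08, 0, 0, 0], [-1, 0.1, 0, 0, 0]]])

```text
time_s: 9.62
tcp_pos: [0.5773, 0.0585, 0.0557]
eef_rot: [179.9, -0.1, -101.3]
contact_force: [0.6, 1.1, -1.5]
gripper_width: 0.0005
gripper_force: 0.8
```

>>> drive_tool(increments=[[[-1, 0.02, 0, 0, 0], [-1, 0.04, 0, 0, 0], [-1, 0.06, 0, 0, 0], [-1, 0.08, 0, 0, 0], [-1, 0.1, 0, 0, 0]]])

```text
time_s: 10.25
tcp_pos: [0.5758, 0.0472, 0.0564]
eef_rot: [-180.0, 0.0, -101.3]
contact_force: [0.4, 2.8, -1.4]
gripper_width: -0.0
gripper_force: 0.9
```

```bash
python3 d.py 0 0.0595 0.056; python3 - <<'E'
from plant import capture
import cv2,numpy as np
a=capture("side")[120:270,130:330,::-1]; b=capture("top")[110:230,170:330,::-1]
cv2.imwrite("pics/s4.png",np.hstack([cv2.resize(a,(400,300)),cv2.resize(b,(400,300))]))
E
```

```text
t 10.25 tcp [0.5758 0.0472 0.0564] rot [-180.     0.  -101.3] F [ 0.4  2.8 -1.4]
target [0.5726 0.024  0.056 ] scaled shift [ 0.195 -0.012  0.003] roll -0.0011 w -3.3772979768768505e-05 j [ 24.  22. -24.   0. -44. -35.]
rack-frame tcp [np.float64(-0.0013), np.float64(0.0829), np.float64(0.0564)]
```

View pics/s4.png

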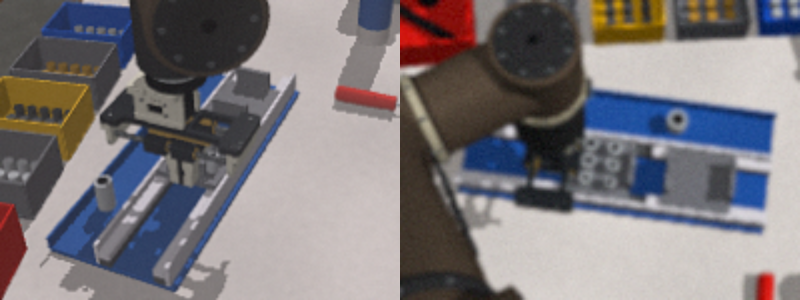

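The board, whose sockets show at (605,165) in the right-hand picture, is about 23 mm from home. The empty board is unmoved. I'll keep going in small steps.

>>> drive_tool(increments=[[[-1, 0.02, 0, 0, 0], [-1, 0.04, 0, 0, 0], [-1, 0.06, 0, 0, 0], [-1, 0.08, 0, 0, 0], [-1, 0.1, 0, 0, 0]]])

```text
time_s: 10.98
tcp_pos: [0.5734, 0.0354, 0.0563]
eef_rot: [180.0, -0.0, -101.3]
contact_force: [0.5, 2.0, -0.8]
gripper_width: 0.0003
gripper_force: 0.8
```

>>> drive_tool(increments=[[[-1, 0.01, 0, 0, 0], [-1, 0.02, 0, 0, 0], [-1, 0.03, 0, 0, 0], [-1, 0.04, 0, 0, 0], [-1, 0.05, 0, 0, 0]]])

```text
time_s: 11.6
tcp_pos: [0.5722, 0.0297, 0.0564]
eef_rot: [-180.0, 0.0, -101.3]
contact_force: [0.0, 1.6, -0.5]
gripper_width: 0.0002
gripper_force: 0.8
```

```bash
python3 d.py 0 0.0595 0.056
```

```text
t 11.6 tcp [0.5722 0.0297 0.0564] rot [-180.     0.  -101.3] F [ 0.   1.6 -0.5]
target [0.5726 0.024  0.056 ] scaled shift [ 0.046 -0.013  0.003] roll -0.0011 w 0.000152239637315677 j [ 23.  21. -25.   0. -44. -34.]
rack-frame tcp [np.float64(-0.0015), np.float64(0.065), np.float64(0.0564)]
```

>>> drive_tool(increments=[[[-1, 0.007, 0, 0, 0], [-1, 0.014, 0, 0, 0], [-1, 0.021, 0, 0, 0], [-1, 0.028, 0, 0, 0]]])

```text
time_s: 12.1
tcp_pos: [0.5716, 0.0264, 0.0564]
eef_rot: [180.0, -0.0, -101.3]
contact_force: [0.3, 0.4, -1.4]
gripper_width: 0.0004
gripper_force: 0.8
```

>>> drive_tool(increments=[[[-1, 0.006, 0, 0, 0], [-1, 0.012, 0, 0, 0], [-1, 0.018, 0, 0, 0]]])

```text
time_s: 12.48
tcp_pos: [0.5712, 0.0243, 0.0564]
eef_rot: [-180.0, 0.0, -101.3]
contact_force: [0.2, 1.5, -1.1]
gripper_width: 0.0007
gripper_force: 0.9
```

>>> drive_tool(increments=[[[-1, 0.006, 0, 0, 0], [-1, 0.012, 0, 0, 0], [-1, 0.018, 0, 0, 0]]])

```text
time_s: 12.85
tcp_pos: [0.5709, 0.0223, 0.0564]
eef_rot: [-180.0, 0.0, -101.3]
contact_force: [0.8, 5.0, -0.3]
gripper_width: 0.0005
gripper_force: 2.0
```

>>> drive_tool(increments=[[[-1, 0.005, 0, 0, 0], [-1, 0.01, 0, 0, 0], [-1, 0.01, 0, 0, 0]]])

```text
time_s: 13.22
tcp_pos: [0.571, 0.0221, 0.0566]
eef_rot: [-179.9, 0.1, -101.3]
contact_force: [-1.0, 8.1, 0.9]
gripper_width: 0.0006
gripper_force: 4.0
```

```bash
python3 d.py 0 0.0595 0.056; python3 - <<'E'
from plant import capture
import cv2,numpy as np
a=capture("side")[150:240,180:300,::-1]; b=capture("top")[130:220,210:330,::-1]
cv2.imwrite("pics/s5.png",np.hstack([cv2.resize(a,(400,300),interpolation=2),cv2.resize(b,(400,300),interpolation=2)]))
E
```

```text
t 13.225 tcp [0.571  0.0221 0.0566] rot [-1.799e+02  1.000e-01 -1.013e+02] F [-1.   8.1  0.9]
target [0.5726 0.024  0.056 ] scaled shift [-0.018 -0.011  0.005] roll -0.0011 w 0.00060324613123489 j [ 22.  21. -25.  -0. -44. -33.]
rack-frame tcp [np.float64(-0.0013), np.float64(0.0574), np.float64(0.0566)]
```

View pics/s5.png

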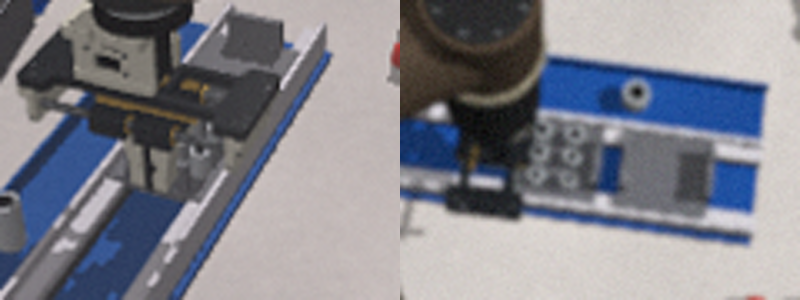

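Motion stopped at a rack y of about -2 mm with the force rising to 8 N, so this is the far shoulder. I'll back off along the rails, rise and check.

>>> drive_tool(increments=[[[-1, -0.03, 0, 0, 0], [-1, -0.1, 0, 0, 0], [-1, -0.25, 0, 0, 0], [-1, -0.4, 0, 0, 0], [-1, -0.4, 0, 0, 0]]])

```text
time_s: 13.95
tcp_pos: [0.5804, 0.0699, 0.0563]
eef_rot: [-180.0, 0.0, -101.2]
contact_force: [0.1, -0.4, 0.7]
gripper_width: 0.0003
gripper_force: 0.0
```

>>> drive_tool(increments=[[[-1, 0, 0, -0.3, 0], [-1, 0, 0, -0.6, 0], [-1, 0, 0, -1, 0], [-1, -0.4, 0, -1, 0], [-1, -0.8, 0, -1, 0]]])

```text
time_s: 14.58
tcp_pos: [0.599, 0.1632, 0.1776]
eef_rot: [-179.9, 0.1, -101.4]
contact_force: [1.3, 0.6, -0.9]
gripper_width: 0.0006
gripper_force: 0.0
```

>>> drive_tool(increments=[[[-1, -0.4, 0, -0.3, 0], [-1, -0.7, 0, -0.6, 0], [-1, -1, 0, -0.8, 0], [-1, -1, 0, -0.8, 0], [-1, -1, 0, -0.8, 0]]])

```text
time_s: 15.2
tcp_pos: [0.6216, 0.2797, 0.2714]
eef_rot: [179.9, -0.1, -101.3]
contact_force: [-0.4, 0.1, 0.5]
gripper_width: 0.0002
gripper_force: 0.0
```

```bash
python3 d.py 0 0.3 0.25; python3 - <<'E'
from plant import capture
import cv2,numpy as np
a=capture("side")[140:260,140:300,::-1]; b=capture("top")[120:220,190:323,::-1]
cv2.imwrite("pics/s6.png",np.hstack([cv2.resize(a,(400,300),interpolation=2),cv2.resize(b,(400,300),interpolation=2)]))
E
```

```text
t 15.2 tcp [0.6216 0.2797 0.2714] rot [ 1.799e+02 -1.000e-01 -1.013e+02] F [-0.4  0.1  0.5]
target [0.6181 0.2601 0.25  ] scaled shift [ 0.166 -0.004  0.179] roll -0.0011 w 0.00015819628534786604 j [ 41.  20.   5.  -0. -74. -52.]
rack-frame tcp [np.float64(-0.0003), np.float64(0.3199), np.float64(0.2714)]
```

View pics/s6.png

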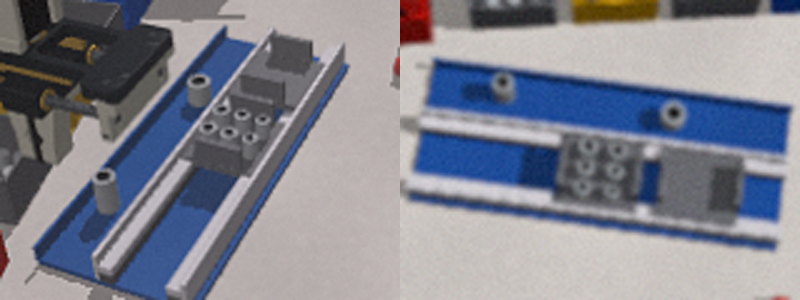

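The board now sits mid-rack with its deck level with the rails, and everything else is in place. For a last check I'll overlay the predicted seated lip and deck edges (green) against the unseated height (red).

```bash
python3 - <<'E'
from fit import *
from plant import capture
p=np.load("p.npy"); k=8
a=cv2.resize(np.ascontiguousarray(capture("side")[165:225,200:265,::-1]),None,fx=k,fy=k,interpolation=2)
for dz,col in((.02,(0,255,0)),(.03,(0,0,255))):
  for y in(.0475,-.0525):
    P=[[.028,y,dz+.04],[-.028,y,dz+.04]]
    q=((proj("side",world(p,P))-[200,165]+.5)*k).astype(int).tolist(); cv2.line(a,tuple(q[0]),tuple(q[1]),col,1)
cv2.imwrite("pics/s7.png",a)
E
```

```text
(no output)
```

View pics/s7.png

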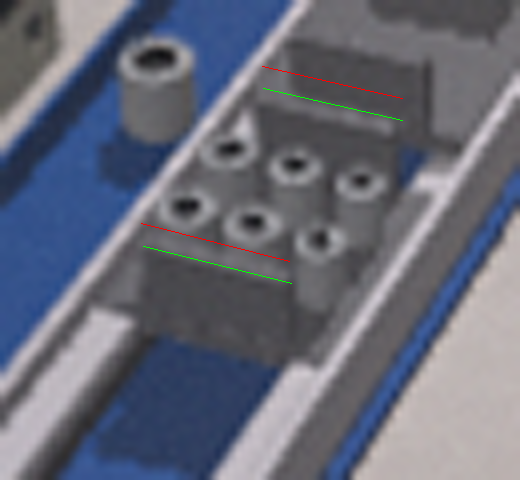

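The top edges of both lips match the green seated lines, at (145,247)-(290,283) and (265,90)-(400,120). The board is level and home.

```bash
python3 -c "
from plant import job
print(job.close_job())"
```

```text
the job is handed in; nothing more can be done
None
```

The socket board is pushed into the notch and the job is handed in; the last pictures show it level and seated about 2 mm from the notch centre, with the empty board where it was and the hand clear, but no verdict came back.

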